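# Load the bowl mill and snap its lid on

### The job

Pick up the white dish by its handle, tip all four steel balls out of it into the mill's bowl, and stand the empty dish upright on the bench again, letting go of it. Then take the blue lid by its hub, push it straight down over the stud in the bowl until it clicks past the sprung balls, and keep pressing with about 10 N so that the orange gasket stays squeezed. Finish while still holding and pressing the lid; leave everything else where it stands.

Things in the scene. Friction and masses are not known exactly. Their poses are not given: they have to be found in the camera images.
- mill: Bench bowl mill, fixed and upright: grey drive base, aluminium bowl on top, a steel stud in the bowl's middle. Origin on the axis at bench level, z up. The bowl's round opening is 126 mm across inside (132 outside), its rim 95 mm above the bench, its inner floor 45 mm above the bench.
- stud_tip (a point): Top of the steel stud, on the mill's axis, 122.5 mm above the bench. The stud is 22 mm in diameter with a tapered tip. Four sprung detent balls stick out of its sides to 31 mm across, centred 111.7 mm above the bench. Below them is an orange sprung gasket ring, 37 mm across, its top 101 mm above the bench when unpressed.
- gasket (a joint): How far the orange gasket ring on the stud is pressed down, in m: 0 free, 0.005 bottomed. Its spring gives 2.5 N per mm (12.5 N when bottomed).
- lid_mid (a point): Blue snap lid, about 110 g, right way up on the bench: a flat plate 138 mm across, 4 mm thick, with a round hub in the middle, 40 mm in diameter, its top 40 mm above the plate's underside; grasp the hub from above. This point is on the axis, 20 mm above the underside; z is up along the axis.
- lid_lip (a point): Centre of the lid's underside, the mouth of the hollow hub (36 mm deep; inner lip 25 mm in diameter over the lowest 5 mm, 33 mm above). Pushed over the stud, the lip meets the detent balls at 117 mm above the bench, needs about 6 to 10 N near 115 mm, then the force drops and the balls draw it down; at 101 mm it is snapped home on the gasket; with the gasket bottomed it is at 96 mm, just clear of the rim.
- dish_mid (a point): White porcelain dish, about 140 g plus the balls. Round, flaring from 56 mm across at the foot to 104 mm at the rim, 32 mm high, wall 4 mm; the walls lean out, 53 degrees from level, so the balls roll out at a tilt of about 60 to 75 degrees. This point is on its axis, 16 mm above the underside; z is the dish's up, x points away from the handle.
- dish_handle (a point): Grip point of the dish's straight bar handle, 80 mm from the dish's axis on its -x side, 25 mm above its underside. The bar runs along the dish's x from 45 to 100 mm from the axis, is 13 mm wide (along y) and 14 mm high: grip it across, from above. Axes as the dish's.
- ball0_center (a point): Steel grinding ball, 16 mm in diameter, 17 g, lying in the dish; point at its centre.
- ball1_center (a point): Steel grinding ball, 16 mm in diameter, 17 g, lying in the dish; point at its centre.
- ball2_center (a point): Steel grinding ball, 16 mm in diameter, 17 g, lying in the dish; point at its centre.
- ball3_center (a point): Steel grinding ball, 16 mm in diameter, 17 g, lying in the dish; point at its centre.
- wash_bottle: Bystander, leave alone: blue bottle, 60 mm wide, 150 mm tall. Origin at the centre of its underside.
- orange_bottle: Bystander, leave alone: orange bottle, 60 mm wide, 170 mm tall. Origin at the centre of its underside.
- reagent_jar: Bystander, leave alone: white jar with red cap, 64 mm wide, 90 mm tall. Origin at the centre of its underside.
- petri: Bystander, leave alone: low glass dish, 60 mm wide, 15 mm high. Origin at the centre of its underside.
- spatula: Bystander, leave alone: spatula lying flat, 140 mm long along its own x. Origin at the centre of its underside.
- beaker: Bystander, leave alone: empty glass beaker, 64 mm wide, 80 mm tall. Origin at the centre of its underside.
Not all that is in view belongs to the job. What is shaped like the part that bears lid_mid but turquoise is not meant.

How it is judged:
On the way, in this order (a step that is already met when the one before it is completed fails the run):
1. the dish is tipped (over 35 degrees, off the bench) and all four balls are in the mill's bowl (horizontal distance between each of ball0_center, ball1_center, ball2_center, ball3_center and mill below 0.064 m and z of each of ball0_center, ball1_center, ball2_center, ball3_center in the frame of mill below 0.09 m and angle between dish_mid's own z axis and vertical above 0.6 rad and height (world z) of dish_mid above 0.06 m), for 0.1 s.
2. the empty dish stands upright on the bench, let go (height (world z) of dish_mid below 0.021 m and angle between dish_mid's own z axis and vertical below 0.12 rad and contact force between the fingers and dish below 0.1 N), for 0.2 s.
3. the lid has clicked past the detent balls, level and on the stud's axis (horizontal distance between lid_mid and mill below 0.004 m and angle between lid_mid's own z axis and vertical below 0.08 rad and z of lid_mid in the frame of mill below 0.122 m), for 0.1 s.
At the end, for the whole second after the job is handed in: All four balls are in the bowl; the dish stands upright (within 7 degrees) on the bench, untouched; the lid is snapped on the stud (within 4 mm of its axis, within 4.5 degrees of level) and the robot, still touching it, presses it down so that the gasket is squeezed by more than 2 mm (over 5 N) (all of step 2 and horizontal distance between each of ball0_center, ball1_center, ball2_center, ball3_center and mill below 0.064 m and z of each of ball0_center, ball1_center, ball2_center, ball3_center in the frame of mill below 0.09 m and horizontal distance between lid_mid and mill below 0.004 m and angle between lid_mid's own z axis and vertical below 0.08 rad and z of lid_mid in the frame of mill below 0.1195 m and value of joint gasket above 0.002 m and contact force between the fingers and lid above 2 N); the arm keeps its last pose, push and grip.
It fails at once if a bystander (bottle, jar, beaker, glass dish or spatula) is moved more than 30 mm (distance of any of wash_bottle, orange_bottle, reagent_jar, petri, spatula, beaker from where it was at the start of the episode above 0.03 m).
It also fails if it takes over 72 s, if anything falls off the work surface, if the arm or the gripper's body presses on something with over 40 N, if the wrist force passes 120 N, or if a joint passes its speed limit or range.

### The arm

A 7-joint arm with a two-finger parallel gripper is mounted at the origin on the work surface. World frame = base frame: x ahead of the robot, y to its left, z up, the work surface at z = 0. Lengths are in m, angles in rad, forces in N, time in s.
With the tool pointing down it reaches from about 0.35 to 0.9 m from the base axis. Payload 8.1 kg.
Tool frame: the origin (TCP) lies at the very end of the fingers, on their centre line; the grasp point (between the pads) lies 19 mm behind it; x points along the fingers, y is the direction in which the jaws open and shut, and the axes are right-handed (so a half turn about x gives the same grasp; the last joint's range is limited). The gripper opens to 92 mm and grips with 3 to 60 N. Pads are 19 mm wide; open, the fingers measure 130 mm over their backs; the gripper's body (75 mm by 190 mm) begins 47 mm behind the grasp point.
Start: joints at [-0.103, 0.434, 0.025, 1.573, -0.012, 1.134, -0.075], TCP at [0.625, -0, 0.227] pointing down, gripper open.
Joint ranges: [-2.62, 2.62], [-0.44, 2.09], [-1.27, 1.32], [0.08, 2.57], [-1.32, 4.46], [0.12, 2], [-2.74, 2.74]. Speed limits (rad/s): [2.22, 2.22, 3.01, 3.01, 3.14, 3.14, 3.14].

### API

Orientations are given as a rotation vector (axis times angle).
In Python, from cell import * gives the robot as it stands.
- The arm moves only by the shell command python3 -m handwheel 'ROWS' [FORCE]. ROWS is JSON, a list of rows, each a list of 7 numbers: the opening, from 0 (shut) to 1 (fully open), then the shift along the tool's x, y, z in m, then the turn, a rotation vector about the tool's x, y, z in rad. A call has 1 to 10 rows; each row shifts and turns the commanded pose from where the row before left it, along the tool's axes as they then stand; what a row does not reach is not made up. A row lasts 1/10 s, in which the tool goes at most 50 mm and 8.59 degrees, less where a joint would pass 70% of its speed; a pose out of reach is approached as far as the arm can. A call is refused whole if a number of a shift passes 0.05 or a number of a turn 0.15, either way. A call with a gripper value outside its range is refused whole. The fingers move at their own pace and stop on an object; FORCE is the grip in N (left out, the last holds). Time passes only in rows, so rows that do not move let the fingers close. It gives the time, the measured TCP pose, the force and the opening at its end, in the units of the state.
- observe(): the state, without advancing time (a new reading comes with each control period).
- get_image(name): name is "scene" or "side" or "wrist"; returns (picture, depth): 420x560x3 uint8, blue, green, red; 420x560 float32, m along the optical axis (not along the pixel's ray), 0 where there is no reading.
- get_calibration(name): a dict with "camera_matrix" (3x3 intrinsics, pixels), "pose" (4x4, takes a point from camera to world coordinates). Camera axes: x right, y down, z forward; pixel columns grow to the right and rows downward; lengths in m; the calibration is good to about 2 mm. The wrist camera is an equidistant fisheye: a pixel r from the principal point sees the ray r / f radians off the axis. A picture is of the moment at which its call begins: read the wrist's pose just before it. get_calibration takes no time and is no camera call; for the wrist camera it gives the pose at the moment of the call.
- sign_off(): hands the job in, once; it reports no verdict.
The state is a dict: "clock": time; "joints": joint angles; "dq": joint speeds; "joint_efforts": joint torques, N m; "position": TCP position; "ee_rot": TCP orientation; "force": force on the tool from outside, world axes, zero at the start; "ft_torque": the same for the moment, N m; "width": opening from 0.0 (shut) to 1.0 (fully open).
Only numpy, scipy, OpenCV 4.12 (cv2) and the standard library are available. Lean on these libraries where they do the work, as an engineer would, in place of code of your own. Each camera call takes 0.05 s, during which the arm holds its last target. There are 200 camera calls.

## Working session

There is one attempt and no reset: what is moved stays moved. The work goes in short steps, Python scripts to look and compute and a shell command to move; the robot and the scene stay as the last step left them, time stands still between calls to the robot, and variables do not carry over. Pictures are saved under pics/ and viewed, about 8 in all and at most 12, crops included, and the job is handed in when it is done.

```bash
mkdir -p pics; ls
python3 - <<'E'
from cell import *
import cv2,numpy as np
for n in ("scene","side"):
    im,d=get_image(n); c=get_calibration(n); cv2.imwrite(f"pics/{n}0.png",im); np.savez(f"{n}0.npz",im=im,d=d,K=c["camera_matrix"],T=c["pose"])
    print(n,np.round(c["camera_matrix"],1).tolist(),np.round(c["pose"],3).tolist())
print(observe())
E
```

```text
pics
scene [[482.8, 0.0, 279.3], [0.0, 482.8, 213.0], [0.0, 0.0, 1.0]] [[0.862, 0.279, -0.424, 1.067], [0.507, -0.438, 0.742, -0.845], [0.021, -0.855, -0.519, 0.713], [0.0, 0.0, 0.0, 1.0]]
side [[381.7, 0.0, 280.2], [0.0, 381.7, 201.0], [0.0, 0.0, 1.0]] [[-0.891, -0.294, 0.345, 0.252], [-0.453, 0.596, -0.663, 0.591], [-0.011, -0.748, -0.664, 0.703], [0.0, 0.0, 0.0, 1.0]]
{'clock': 0.1, 'joints': array([-0.10259107,  0.43516261,  0.02497994,  1.57399884, -0.01158807,
        1.13399265, -0.07507187]), 'dq': array([ 0.00087054, -0.00059034,  0.00027847, -0.00431187, -0.00130338,
        0.00035802, -0.00074397]), 'joint_efforts': array([ 2.76666542e-03, -6.69124532e+01,  9.87763703e-01, -3.15145969e+01,
       -6.05509384e-02,  3.73947364e-02,  1.19628339e-04]), 'position': array([ 6.24546459e-01, -6.59745352e-05,  2.26020557e-01]), 'ee_rot': array([ 1.20846526,  1.21010835, -1.21034231]), 'force': array([-0.3252367 , -0.44321616,  0.38526753]), 'ft_torque': array([ 0.00254312, -0.03228311, -0.00142064]), 'width': 1.001690506479837}
```

View pics/scene0.png

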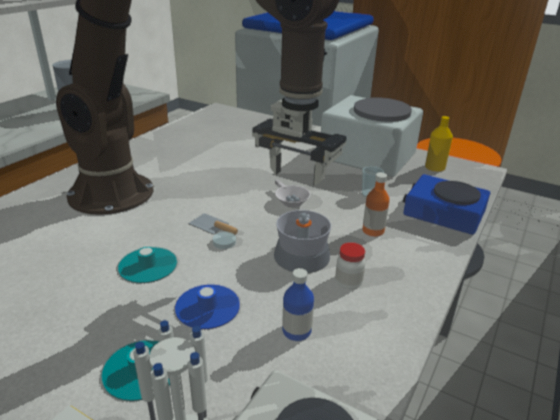

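View pics/side0.png

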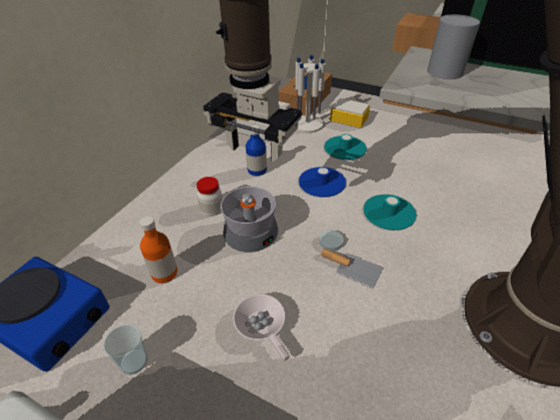

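The scene view shows the mill at (303,240), the dish at (290,197), the blue lid at (207,305) and turquoise decoys. The side view shows the dish at (260,318) with its handle running to (285,352), the mill at (248,218) and the blue lid at (323,181).

```bash
cat > h.py <<'E'
import numpy as np,cv2
from scipy.optimize import least_squares
def cloud(n):
    f=np.load(n+".npz"); d=f["d"];K=f["K"];T=f["T"]
    v,u=np.mgrid[:420,:560]
    P=np.stack([(u-K[0,2])/K[0,0]*d,(v-K[1,2])/K[1,1]*d,d],-1)@T[:3,:3].T+T[:3,3]
    return f["im"],P,(d>0)
def ray(n,u,v,z):
    f=np.load(n+".npz");r=f["T"][:3,:3]@np.linalg.inv(f["K"])@[u,v,1];o=f["T"][:3,3]
    return o+r*(z-o[2])/r[2]
def circ(p,r=None):
    c0=p.mean(0)
    if r: s=least_squares(lambda c:np.hypot(*(p-c).T)-r,c0,loss="soft_l1",f_scale=.002).x; return s,np.std(np.hypot(*(p-s).T)-r)
    s=least_squares(lambda c:np.hypot(*(p-c[:2]).T)-c[2],[*c0,.05],loss="soft_l1",f_scale=.002); return s.x,np.std(s.fun)
E
python3 - <<'E'
from h import *
for n,boxes in (("scene0",dict(mill=(265,200,345,275),lid=(170,280,245,330),dish=(270,180,315,215))),("side0",dict(mill=(215,180,285,255),lid=(295,160,350,200),dish=(225,285,300,365)))):
    im,P,ok=cloud(n); hsv=cv2.cvtColor(im,cv2.COLOR_BGR2HSV)
    print(n)
    for k,(a,b,c,d) in boxes.items():
        s=np.zeros(ok.shape,bool); s[b:d,a:c]=1; s&=ok
        z=P[...,2]
        if k=="mill":
            q=P[s&(z>.090)&(z<.099)]; print(k,"rim",circ(q[:,:2]),len(q),q[:,2].mean())
            q=P[s&(z>.103)]; print("  stud",q.mean(0),q[:,2].max(),len(q))
        if k=="lid":
            blue=s&(hsv[...,0]>105)&(hsv[...,0]<130)&(hsv[...,1]>130)
            ct=max(cv2.findContours(blue.astype(np.uint8),cv2.RETR_EXTERNAL,cv2.CHAIN_APPROX_NONE)[0],key=len)[:,0]
            e=np.array([ray(n,u,v,.004)[:2] for u,v in ct]); print(k,"edge",circ(e),len(e))
            q=P[s&(z>.03)&(z<.05)]; print("  hub",q.mean(0),q[:,2].max(),len(q),"platez",np.median(z[blue]))
        if k=="dish":
            q=P[s&(z>.027)&(z<.04)]; print(k,"rim",circ(q[:,:2]),circ(q[:,:2],.051),len(q))
            q=P[s&(z>.012)]
            c=circ(P[s&(z>.028)&(z<.036)][:,:2],.051)[0]
            rel=q[:,:2]-c; far=q[np.hypot(*rel.T)>.062]; print("  handle",len(far), far.mean(0) if len(far) else 0, np.hypot(*(far[:,:2]-c).T).max() if len(far) else 0, far[:,2].max() if len(far) else 0)
            if len(far): h=(far[:,:2]-c).mean(0); print("  handle yaw(deg)",np.degrees(np.arctan2(h[1],h[0])))
E
```

```text
scene0
mill rim (array([0.63718788, 0.02561814, 0.06362804]), np.float64(0.018159904822423925)) 330 0.09346610399880259
  stud [ 0.68471278 -0.07344222  0.12988899] 0.1520096650595576 166
lid edge (array([ 0.55003646, -0.24172604,  0.06692385]), np.float64(0.0014384317951326086)) 155
  hub [ 0.55321779 -0.24420286  0.03917197] 0.04344210729002573 258 platez 0.004425164775747781
dish rim (array([0.48640363, 0.24361209, 0.04933743]), np.float64(0.012337643468446697)) (array([0.4859316 , 0.24303308]), np.float64(0.012292700472459924)) 187
  handle 161 [0.56053848 0.11973854 0.08400576] 0.3182865667470884 0.2396543866997593
  handle yaw(deg) -58.881116145624674
side0
mill rim (array([0.63261949, 0.02677848, 0.0637415 ]), np.float64(0.016176786430008326)) 383 0.0944103264170596
  stud [0.62872646 0.03099975 0.11480476] 0.12632384904108807 128
lid edge (array([ 0.54638685, -0.2384668 ,  0.06624288]), np.float64(0.008785400138598956)) 121
  hub [ 0.54529845 -0.23683253  0.04023612] 0.0449377433165985 137 platez 0.0060948779416285515
dish rim (array([0.47972904, 0.24712541, 0.05010447]), np.float64(0.01336406457586973)) (array([0.47909338, 0.24759868]), np.float64(0.013146734337980213)) 774
  handle 152 [0.41109731 0.2881963  0.03225083] 0.09456119528546719 0.03749459082448903
  handle yaw(deg) 149.19902511620836
```

Run:
```python
from h import *
im=cv2.imread("pics/side0.png")[270:380,80:340]; a=cv2.resize(im,None,fx=3,fy=3,interpolation=cv2.INTER_CUBIC)
im,P,ok=cloud("side0"); z=P[...,2][270:380,80:340]
b=cv2.resize((np.clip(z,0,.05)*5000).astype(np.uint8),None,fx=3,fy=3,interpolation=cv2.INTER_NEAREST)
cv2.imwrite("pics/crop.png",np.vstack([a[:300],cv2.applyColorMap(b,cv2.COLORMAP_JET)[:300]]))
```

```text
(no output)
```

View pics/crop.png

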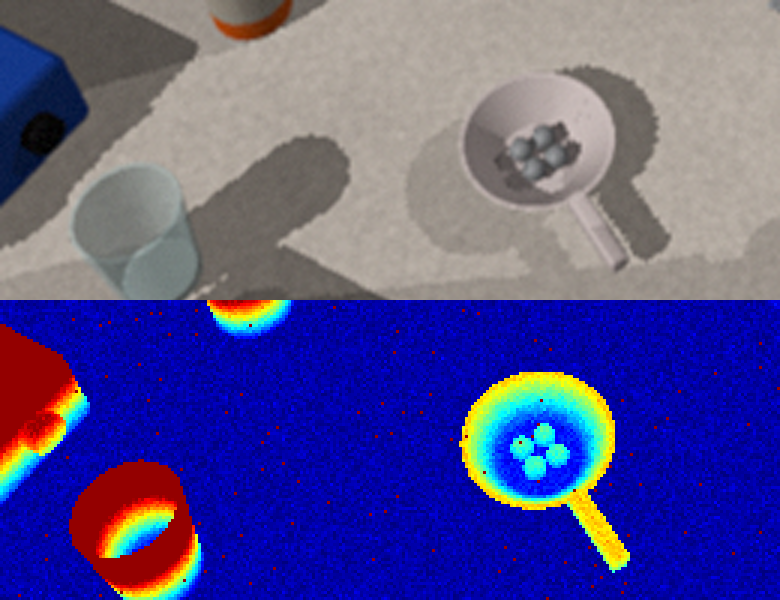

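The crop confirms four balls in the dish, with the handle pointing at about yaw 150°. The depth is clean. The gripper is already above the mill, so I'll take one wrist picture before moving and locate the bystanders.

```bash
cat >> h.py <<'E'
def snap(tag):
    from cell import get_image,get_calibration
    c=get_calibration("wrist"); im,d=get_image("wrist")
    np.savez(tag+".npz",im=im,d=d,K=c["camera_matrix"],T=c["pose"]); cv2.imwrite(f"pics/{tag}.png",im)
def wdir(f,u,v):
    K=f["K"]; x=(np.asarray(u)-K[0,2])/K[0,0]; y=(np.asarray(v)-K[1,2])/K[1,1]; r=np.hypot(x,y)+1e-9
    return np.stack([np.sin(r)*x/r,np.sin(r)*y/r,np.cos(r)],-1)
def wcloud(n):
    f=np.load(n+".npz"); v,u=np.mgrid[:420,:560]; D=wdir(f,u,v); d=f["d"]
    P=(D/D[...,2:]*d[...,None])@f["T"][:3,:3].T+f["T"][:3,3]
    return f["im"],P,(d>0)
def wray(n,u,v,z):
    f=np.load(n+".npz"); r=wdir(f,u,v)@f["T"][:3,:3].T; o=f["T"][:3,3]; return o+r*((z-o[2])/r[...,2])[...,None]
E
python3 - <<'E'
from h import *
snap("w0"); f=np.load("w0.npz"); print(f["K"].round(1).tolist(),f["T"].round(3).tolist())
im,P,ok=cloud("side0")
for n,(a,b,c,d),zz in (("beaker",(100,322,150,374),(.07,.085)),("orange",(135,215,180,285),(.05,.1)),("jar",(193,175,222,212),(.07,.1)),("washb",(243,130,270,178),(.03,.1)),("petri",(318,230,346,250),(.01,.02)),("spat",(318,245,385,290),(.004,.03))):
    q=P[b:d,a:c][ok[b:d,a:c]]; q=q[(q[:,2]>zz[0])&(q[:,2]<zz[1])]; print(n,len(q),q.min(0).round(3),q.max(0).round(3))
E
```

```text
[[325.2, 0.0, 280.3], [0.0, 325.2, 210.8], [0.0, 0.0, 1.0]] [[1.0, -0.0, -0.001, 0.625], [-0.0, -0.968, -0.251, 0.066], [-0.001, 0.251, -0.968, 0.384], [0.0, 0.0, 0.0, 1.0]]
beaker 463 [0.627 0.386 0.07 ] [0.69  0.45  0.084]
orange 472 [0.71  0.205 0.05 ] [0.76 0.26 0.1 ]
jar 371 [ 0.679 -0.03   0.07 ] [0.797 0.072 0.1  ]
washb 426 [ 0.713 -0.226  0.03 ] [ 0.77  -0.172  0.1  ]
petri 386 [ 0.407 -0.058  0.01 ] [0.465 0.015 0.02 ]
spat 1088 [ 0.283 -0.068  0.004] [0.455 0.107 0.024]
```

View pics/w0.png

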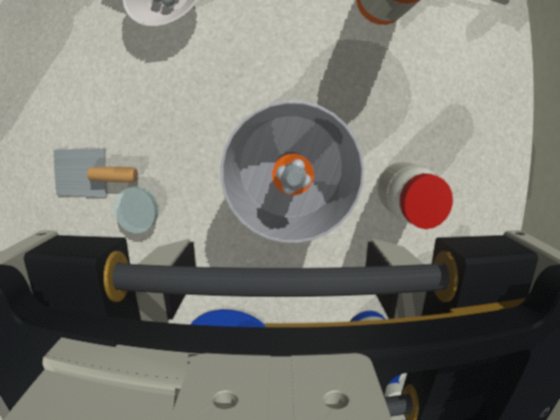

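The wrist view shows the mill rim centred near (292,171), the stud at (293,176), the jar to the right at (427,200) and the dish at the top left. I'll fit the mill from this and move on towards the dish.

```bash
cat >> h.py <<'E'
def millfit(n):
    im,P,ok=wcloud(n); z=P[...,2]; near=np.hypot(P[...,0]-.635,P[...,1]-.026)<.085
    q=P[ok&near&(z>.091)&(z<.099)]; rr=np.hypot(q[:,0]-.635,q[:,1]-.026); q=q[rr>.055]
    print("rim",circ(q[:,:2]),len(q),q[:,2].mean())
    q=P[ok&near&(z>.118)&(z<.13)]; print("tip",np.median(q,0),(q.max(0)+q.min(0))/2,len(q))
E
python3 -c "
from h import *
millfit('w0')
im,P,ok=wcloud('w0'); q=P[160:230,385:455][ok[160:230,385:455]]; q=q[q[:,2]>.08]; print('jar',q.min(0),q.max(0))
"; python3 -m handwheel '[[1,0,-0.0265,-0.0356,0,0,0],[1,0,-0.0265,-0.0356,0,0,0],[1,0,-0.0265,-0.0356,0,0,0],[1,0,-0.0265,-0.0356,0,0,0],[1,0,-0.0265,-0.0356,0,0,0],[1,0,-0.0265,-0.0356,0,0,0],[1,0,-0.0265,-0.0356,0,0,0],[1,0,-0.0265,-0.0356,0,0,0],[1,0,0,0,-0.15,0,0],[1,0,0,0,-0.15,0,0]]' && python3 -m handwheel '[[1,0,0,0,-0.15,0,0],[1,0,0,0,-0.15,0,0],[1,0,0,0,-0.15,0,0],[1,0,0,0,-0.15,0,0],[1,0,0,0,-0.147,0,0],[1,0,0,0,0,0,0],[1,0,0,0,0,0,0]]'
python3 - <<'E'
from h import *
from cell import observe
from scipy.spatial.transform import Rotation as R
snap("w1"); o=observe(); print(o["position"],R.from_rotvec(o["ee_rot"]).as_matrix().round(3).tolist(),o["joints"].round(2))
im,P,ok=wcloud("w1"); z=P[...,2]; near=ok&(np.hypot(P[...,0]-.483,P[...,1]-.245)<.125)
rr=np.hypot(P[...,0]-.483,P[...,1]-.245)
q=P[near&(z>.029)&(z<.036)&(rr>.04)&(rr<.06)]; c,s=circ(q[:,:2]); print("rim",c,s,len(q))
q=P[near&(z>.02)&(z<.037)]; rel=q[:,:2]-c[:2]; r=np.hypot(*rel.T); q=q[(r>.06)&(r<.105)]; rel=q[:,:2]-c[:2]
print("handle",len(q),q.mean(0),np.hypot(*rel.T).max())
if len(q): 
    m=q[:,:2].mean(0)-c[:2]; print(np.degrees(np.arctan2(m[1],m[0]))); vx,vy,x0,y0=cv2.fitLine(q[:,:2].astype(np.float32),cv2.DIST_HUBER,0,1e-4,1e-4).ravel(); print("line deg",np.degrees(np.arctan2(vy,vx)))
    print(np.ptp(((q[:,:2]-q[:,:2].mean(0))@[-m[1],m[0]])/np.hypot(*m)))
E
```

```text
rim (array([0.63583907, 0.02538747, 0.06343547]), np.float64(0.0010608450430194157)) 1892 0.09420766336141399
tip [0.63561427 0.02551485 0.12136414] [0.6364643  0.02466835 0.12115706] 433
jar [ 0.74548352 -0.02998546  0.08000213] [0.80111792 0.02616496 0.0923882 ]
clock: 1.15
position: [0.4116, 0.2864, 0.2267]
ee_rot: [0.978, 1.34, -0.978]
force: [1.9, -0.1, 0.6]
width: 1.003
clock: 1.85
position: [0.413, 0.2846, 0.2266]
ee_rot: [0.414, 1.531, -0.414]
force: [1.1, 0.2, 0.4]
width: 0.999
[0.41300955 0.28464902 0.22663084] [[-0.0, 0.504, 0.864], [-0.0, 0.864, -0.504], [-1.0, -0.0, -0.0]] [-0.46  0.26 -0.3   1.85  0.09  1.05  0.24]
rim [0.48467742 0.24400879 0.04828899] 0.0037052264430014067 736
handle 415 [0.41610685 0.28443902 0.03119056] 0.09810225958280842
149.47576007345884
line deg -30.50821
0.012514282794542399
```

The mill axis is at (0.636, 0.0255), with the rim radius at 63.4 mm as it should be. The handle grip point is at (0.4157, 0.2846), top at about 31 mm, 12.5 mm wide and at yaw 149.5°. All of this agrees with the given sizes, so I'll descend and grip.

```bash
python3 -m handwheel '[[1,0.045,0.0014,0.0023,0,0,0],[1,0.045,0,0,0,0,0],[1,0.045,0,0,0,0,0],[1,0.04,0,0,0,0,0],[1,0.025,0,0,0,0,0],[1,0.0186,0,0,0,0,0],[1,0,0,0,0,0,0],[1,0,0,0,0,0,0],[0,0,0,0,0,0,0],[0,0,0,0,0,0,0]]' 60 && python3 -m handwheel '[[0,0,0,0,0,0,0],[0,0,0,0,0,0,0],[0,0,0,0,0,0,0],[0,0,0,0,0,0,0],[0,0,0,0,0,0,0]]'
```

```text
clock: 2.9
position: [0.4165, 0.2854, 0.0093]
ee_rot: [0.412, 1.53, -0.41]
force: [-0.6, -0.7, -0.7]
width: 0.871
clock: 3.4
position: [0.4158, 0.2849, 0.0081]
ee_rot: [0.411, 1.531, -0.411]
force: [-0.2, 0.4, 0.3]
width: 0.44
```

```bash
python3 -m handwheel '[[0,0,0,0,0,0,0],[0,0,0,0,0,0,0],[0,0,0,0,0,0,0],[0,0,0,0,0,0,0],[0,0,0,0,0,0,0],[0,0,0,0,0,0,0]]' && python3 -m handwheel '[[0,-0.005,0,0,0,0,0],[0,-0.01,0,0,0,0,0],[0,-0.02,0,0,0,0,0],[0,-0.03,0,0,0,0,0],[0,-0.04,0,0,0,0,0],[0,-0.04,0,0,0,0,0],[0,-0.04,0,0,0,0,0],[0,-0.035,0,0,0,0,0],[0,-0.02,0,0,0,0,0],[0,0,0,0,0,0,0]]'
```

```text
clock: 4.0
position: [0.4158, 0.2849, 0.0081]
ee_rot: [0.411, 1.531, -0.411]
force: [0.9, 0.2, 0.1]
width: 0.136
clock: 5.0
position: [0.4166, 0.2859, 0.2518]
ee_rot: [0.414, 1.528, -0.407]
force: [-0.4, 0.3, -1.8]
width: 0.135
```

The handle is held at 12.5 mm width with about 0.2 kg lifted. I'll carry it level beside the mill and turn it so the spout side faces yaw −130°.

```bash
python3 -m handwheel '[[0,0,0.0045,0.02,0,0,0],[0,0,0.0045,0.035,0,0,0],[0,0,0.0045,0.04,0,0,0],[0,0,0.0045,0.04,0,0,0],[0,0,0.0045,0.045,0,0,0],[0,0,0.0045,0.045,0,0,0],[0,0,0.0045,0.04,0,0,0],[0,0,0.0045,0.03,0,0,0],[0,0,0.0045,0.0218,0,0,0],[0,0,0,0,0.06,0,0]]' && python3 -m handwheel '[[0,0,0,0,0.11,0,0],[0,0,0,0,0.145,0,0],[0,0,0,0,0.145,0,0],[0,0,0,0,0.145,0,0],[0,0,0,0,0.145,0,0],[0,0,0,0,0.145,0,0],[0,0,0,0,0.145,0,0],[0,0,0,0,0.145,0,0],[0,0,0,0,0.145,0,0],[0,0,0,0,0.145,0,0]]' && python3 -m handwheel '[[0,0,0,0,0.145,0,0],[0,0,0,0,0.085,0,0],[0,0,0,0,0.04,0,0],[0,0,0,0,0,0,0],[0,0,0,0,0,0,0]]'
cat >> h.py <<'E'
def st():
    from cell import observe
    from scipy.spatial.transform import Rotation as R
    o=observe(); M=R.from_rotvec(o["ee_rot"]).as_matrix(); l=np.array(o["position"])+M@[-.024,0,.132]
    print("clk",o["clock"],"tcp",o["position"].round(4),"tilt",np.degrees(np.arccos(-M[2,0])).round(1),"zaxis",M[:,2].round(3),"yaxis",M[:,1].round(3),"lip",l.round(4),"F",o["force"].round(1),"q",o["joints"].round(2),"w",o["width"])
    return o,M,l
E
python3 - <<'E'
from h import *
st(); snap("w2"); im,d=__import__("cell").get_image("side"); cv2.imwrite("pics/s2.png",im); cv2.imwrite("pics/c2.png",np.hstack([cv2.imread("pics/w2.png")[:, :],im])[:, ::1][::1][:420]); cv2.imwrite("pics/c2.png",cv2.resize(cv2.imread("pics/c2.png"),(800,300)))
E
```

```text
clock: 6.0
position: [0.712, 0.1583, 0.2453]
ee_rot: [0.458, 1.523, -0.463]
force: [0.6, 0.3, -2.4]
width: 0.134
clock: 7.0
position: [0.7094, 0.1614, 0.2466]
ee_rot: [1.52, 0.973, -1.524]
force: [0.4, 0.2, -1.9]
width: 0.134
clock: 7.5
position: [0.7098, 0.1614, 0.2472]
ee_rot: [1.7, 0.795, -1.703]
force: [-0.1, 0.5, -1.7]
width: 0.134
clk 7.5 tcp [0.7098 0.1614 0.2472] tilt 0.1 zaxis [-0.642 -0.767  0.001] yaxis [ 0.767 -0.642 -0.001] lip [0.6251 0.0602 0.2713] F [-0.1  0.5 -1.7] q [-0.42  0.6   0.22  1.26 -0.13  1.3  -0.9 ] w 0.13435031745348808
```

View pics/c2.png

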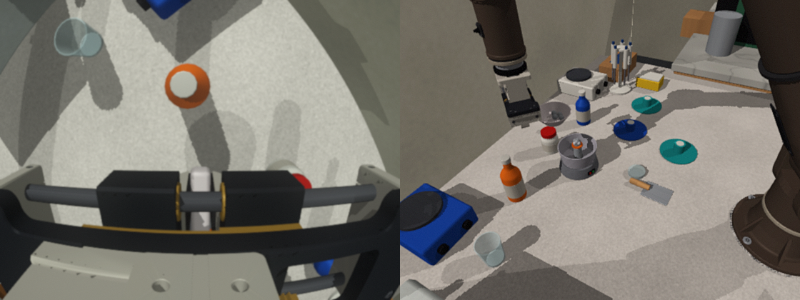

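The handle sits squarely in the jaws with the beaker, bottle and jar clear below, and the dish is over the mill's edge. I'll tilt about the lip to 0.75 rad and check that the joints follow.

```bash
python3 -m handwheel '[[0,-0.0067,0,-0.0005,0,0.05,0],[0,-0.0133,0,-0.0012,0,0.10,0],[0,-0.0133,0,-0.0012,0,0.10,0],[0,-0.0133,0,-0.0012,0,0.10,0],[0,-0.0133,0,-0.0012,0,0.10,0],[0,-0.0133,0,-0.0012,0,0.10,0],[0,-0.0133,0,-0.0012,0,0.10,0],[0,-0.0133,0,-0.0012,0,0.10,0],[0,0,0,0,0,0,0],[0,0,0,0,0,0,0]]' && python3 -c "
from h import *
o,M,l=st()
L=np.array([.6256,.0601,.120]); print('need tool shift',(M.T@(L-l)).round(4))"
```

```text
clock: 8.6
position: [0.6952, 0.1424, 0.3432]
ee_rot: [2.363, 1.1, -1.03]
force: [0.4, -0.7, -1.5]
width: 0.136
clk 8.6 tcp [0.6952 0.1424 0.3432] tilt 42.9 zaxis [-0.472 -0.561 -0.681] yaxis [ 0.765 -0.644 -0.   ] lip [0.6224 0.056  0.2709] F [ 0.4 -0.7 -1.5] q [ 0.05  0.28 -0.07  1.76 -0.82  0.75 -0.19] w 0.13625890031270446
need tool shift [ 0.1141 -0.0002  0.0989]
```

```bash
python3 -m handwheel '[[0,0.011,0,0.0095,0,0,0],[0,0.022,0,0.019,0,0,0],[0,0.028,0,0.024,0,0,0],[0,0.028,0,0.024,0,0,0],[0,0.014,0,0.0125,0,0,0],[0,0,0,0,0,0,0],[0,0,0,0,0,0,0]]'
python3 - <<'E'
from h import *
from cell import *
st()
for n in ("side","scene"):
    im,d=get_image(n); c=get_calibration(n); np.savez(n+"3.npz",im=im,d=d,K=c["camera_matrix"],T=c["pose"])
a=np.load("side3.npz")["im"][120:270,170:330]; b=np.load("scene3.npz")["im"][130:280,230:390]
cv2.imwrite("pics/c3.png",np.hstack([cv2.resize(x,(400,375),interpolation=cv2.INTER_CUBIC) for x in (a,b)]))
E
```

```text
clock: 9.3
position: [0.6993, 0.1491, 0.2079]
ee_rot: [2.362, 1.104, -1.028]
force: [-0.1, -0.2, -1.7]
width: 0.134
clk 9.3 tcp [0.6993 0.1491 0.2079] tilt 43.0 zaxis [-0.469 -0.561 -0.682] yaxis [ 0.767 -0.641 -0.   ] lip [0.6268 0.0624 0.1354] F [-0.1 -0.2 -1.7] q [ 0.14  0.44 -0.21  1.91 -1.07  0.52  0.17] w 0.1339514454775579
```

View pics/c3.png

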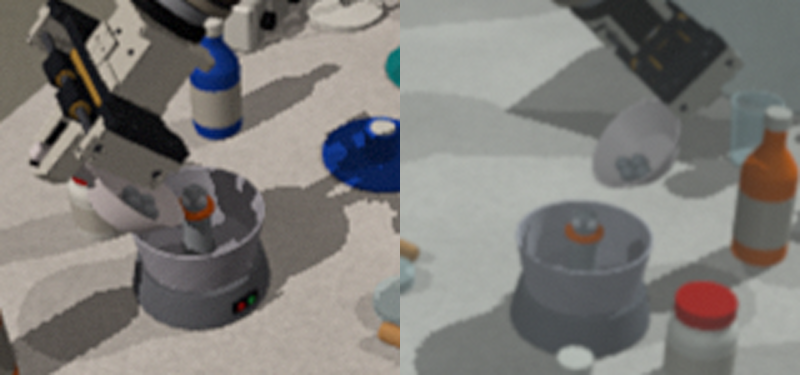

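The dish is tilted over the mill with the balls gathered at its front wall. I'll check where the real lip is from depth, to see whether the dish has sagged in the grip.

Run:
```python
from h import *
p=np.array([-.642,-.767,0]); s=np.array([-.767,.642,0]); m=np.array([.6358,.0255,0])
for n in ("side3","scene3"):
    f=np.load(n+".npz"); T=np.linalg.inv(f["T"]); L=np.array([.6268,.0624,.1354]); c=T[:3,:3]@L+T[:3,3]; print(n,"expected lip px",(f["K"]@c/c[2])[:2].round(1))
    im,P,ok=cloud(n); a,b,w,h=(200,175,250,225) if n=="side3" else (300,165,350,212)
    g=ok[b:h,a:w]; q=P[b:h,a:w][g]; hs=cv2.cvtColor(im,cv2.COLOR_BGR2HSV)[b:h,a:w][g]
    k=(hs[:,2]>110)&(hs[:,1]<60)&(q[:,2]>.115)&(np.hypot(q[:,0]-.64,q[:,1]-.09)<.12)&(((q-m)@p)<.02); q=q[k]
    u=(q-m)@p; i=np.argsort(q[:,2])[:12]
    print(len(q),"max fwd",u.max().round(3),"lowest pts (fwd,side,z):"); print(np.c_[u[i],((q-m)@s)[i],q[i,2]].round(3).tolist())
    j=np.argsort(-u)[:6]; print(np.c_[u[j],((q-m)@s)[j],q[j,2]].round(3).tolist())
```

```text
side3 expected lip px [241.  200.7]
349 max fwd -0.023 lowest pts (fwd,side,z):
[[-0.04, 0.034, 0.134], [-0.038, 0.027, 0.134], [-0.041, 0.037, 0.135], [-0.038, 0.035, 0.135], [-0.034, 0.037, 0.135], [-0.032, 0.031, 0.135], [-0.029, 0.021, 0.135], [-0.039, 0.032, 0.136], [-0.038, 0.014, 0.136], [-0.043, 0.042, 0.136], [-0.029, 0.037, 0.136], [-0.026, 0.034, 0.136]]
[[-0.023, 0.026, 0.137], [-0.024, 0.034, 0.138], [-0.024, 0.042, 0.138], [-0.024, 0.021, 0.137], [-0.025, 0.03, 0.138], [-0.025, 0.037, 0.138]]
scene3 expected lip px [307.7 202. ]
716 max fwd -0.025 lowest pts (fwd,side,z):
[[-0.042, 0.044, 0.133], [-0.047, 0.036, 0.134], [-0.052, 0.019, 0.134], [-0.046, 0.041, 0.134], [-0.027, 0.026, 0.134], [-0.047, 0.03, 0.134], [-0.045, 0.025, 0.135], [-0.048, 0.034, 0.135], [-0.033, 0.029, 0.135], [-0.039, 0.031, 0.135], [-0.032, 0.033, 0.135], [-0.043, 0.04, 0.135]]
[[-0.025, 0.028, 0.136], [-0.025, 0.034, 0.138], [-0.025, 0.035, 0.135], [-0.025, 0.042, 0.137], [-0.026, 0.018, 0.136], [-0.026, 0.032, 0.137]]
```

There is no sag: the measured lip (−24 mm forward, 30 mm to the side, z about 0.136) matches the prediction within 2 mm. Now the pour.

```bash
python3 -m handwheel '[[0,0.009,0,0.0124,0,0,0],[0,-0.0107,0,-0.0009,0,0.08,0],[0,-0.0107,0,-0.0009,0,0.08,0],[0,-0.0107,0,-0.0009,0,0.08,0],[0,-0.0107,0,-0.0009,0,0.08,0],[0,-0.0107,0,-0.0009,0,0.08,0],[0,0,0,0,0,0,0],[0,0,0,0,0,0,0],[0,0,0,0,0,0,0],[0,0,0,0,0,0,0]]' && python3 -c "
from h import *
st()"
python3 -m handwheel '[[0,-0.0107,0,-0.0009,0,0.08,0],[0,0,0,0,0,0,0],[0,0,0,0,0,0,0],[0,0,0,0,0,0,0]]'
python3 - <<'E'
from h import *
from cell import *
st()
for n in ("side","scene"):
    im,d=get_image(n); c=get_calibration(n); np.savez(n+"4.npz",im=im,d=d,K=c["camera_matrix"],T=c["pose"])
a=np.load("side4.npz")["im"][120:270,170:330]; b=np.load("scene4.npz")["im"][130:280,230:390]
cv2.imwrite("pics/c4.png",np.hstack([cv2.resize(x,(400,375),interpolation=cv2.INTER_CUBIC) for x in (a,b)]))
E
```

```text
clock: 10.4
position: [0.6769, 0.1284, 0.2084]
ee_rot: [2.563, 1.214, -0.701]
force: [-0.4, -0.4, -1.6]
width: 0.134
clk 10.4 tcp [0.6769 0.1284 0.2084] tilt 59.6 zaxis [-0.325 -0.389 -0.862] yaxis [ 0.773 -0.635 -0.005] lip [0.6209 0.0611 0.1067] F [-0.4 -0.4 -1.6] q [ 0.9   0.79 -1.11  2.04 -1.3   0.17  0.74] w 0.13363163314706702
clock: 10.8
position: [0.6638, 0.1173, 0.2246]
ee_rot: [2.621, 1.252, -0.59]
force: [1.0, 0.6, -1.7]
width: 0.134
clk 10.8 tcp [0.6638 0.1173 0.2246] tilt 64.9 zaxis [-0.275 -0.323 -0.906] yaxis [ 0.776 -0.63  -0.01 ] lip [0.614  0.0577 0.1152] F [ 1.   0.6 -1.7] q [ 1.03  0.92 -1.27  2.08 -1.32  0.12  0.85] w 0.13353563549102035
```

View pics/c4.png

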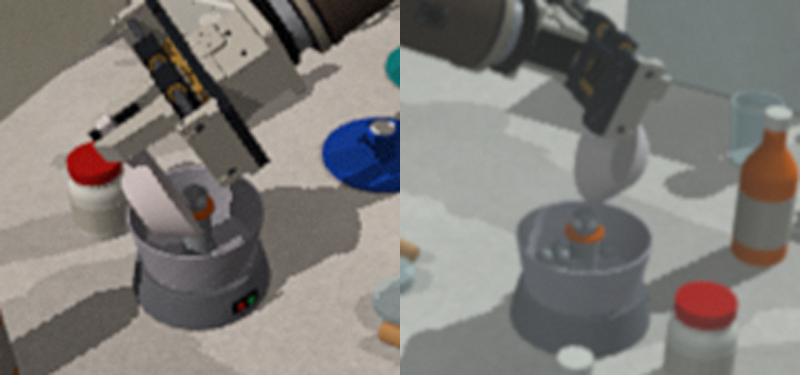

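The dish is at 65°, with at least two balls visible in the bowl at the left of the stud. The arm is at its joint limits here, so I'll zoom in to count the balls.

```bash
python3 -m handwheel '[[0,0,0,0,0,0,0],[0,0,0,0,0,0,0],[0,0,0,0,0,0,0]]'
python3 - <<'E'
from h import *
from cell import *
im,d=get_image("scene"); c=get_calibration("scene"); np.savez("scene5.npz",im=im,d=d,K=c["camera_matrix"],T=c["pose"])
im2,d=get_image("side"); 
cv2.imwrite("pics/c5.png",np.hstack([cv2.resize(im[205:255,272:338],(396*1,300),interpolation=cv2.INTER_CUBIC),cv2.resize(im2[170:230,210:280],(350,300),interpolation=cv2.INTER_CUBIC)]))
I,P,ok=cloud("scene5"); z=P[...,2]; r=np.hypot(P[...,0]-.6358,P[...,1]-.0255)
print(np.where((ok&(r<.060))[212:255,275:335],(z[212:255,275:335]*1000).astype(int),0)[14:36,2:56].tolist().__str__().replace("], ","\n").replace(", "," "))
E
```

```text
clock: 11.2
position: [0.6638, 0.1154, 0.2237]
ee_rot: [2.626, 1.25, -0.591]
force: [-0.5, 0.7, -0.7]
width: 0.135
[[0 84 78 75 71 0 68 65 65 61 61 60 59 57 56 54 54 57 54 54 54 96 98 98 101 98 101 103 101 100 100 99 97 55 57 58 57 60 59 60 62 0 65 65 0 71 0 0 0 0 0 0 0 0
[0 84 75 72 69 68 63 64 62 58 60 56 56 54 53 59 58 61 61 50 51 88 91 90 99 98 99 97 99 99 97 92 88 53 58 62 60 55 58 59 58 60 0 64 64 68 70 0 0 0 0 0 0 0
[0 0 74 71 67 65 62 59 58 57 57 53 52 51 55 58 59 59 57 57 48 86 89 91 89 90 93 90 92 90 90 86 82 60 60 60 59 60 55 56 56 0 60 64 62 0 65 69 73 0 0 0 0 0
[0 0 72 66 63 61 60 57 57 54 53 52 51 51 57 56 58 58 55 54 46 82 85 85 87 89 90 91 90 88 90 87 48 56 56 60 59 58 58 52 55 57 58 59 63 61 65 67 0 72 77 0 0 0
[0 0 0 65 65 56 57 54 53 59 61 59 60 45 54 52 55 61 61 56 44 81 83 83 84 87 87 87 88 85 84 85 45 0 55 55 57 57 54 52 52 53 53 55 58 59 62 64 66 72 0 0 0 0
[0 0 0 0 62 58 55 50 57 59 58 58 61 57 49 51 58 59 61 60 45 79 80 82 83 81 84 85 82 84 81 81 46 52 51 53 53 52 51 47 51 53 53 55 54 58 59 65 66 67 0 0 0 0
[0 0 0 0 0 54 54 50 54 58 59 58 56 56 42 57 58 58 59
[... 1368 characters left out ...]
 0 0 0 0 0 0 0 0 0 0 0 0 0 0 0 0 0 0 60 0 0 0 0
[0 39 39 50 56 58 62 65 66 0 0 70 0 75 0 0 0 0 0 0 0 0 0 0 0 0 0 0 0 0 0 0 0 0 0 0 0 0 0 0 0 0 0 0 0 0 0 0 61 53 0 0 0 0
[0 39 38 45 52 56 58 62 65 67 67 0 69 0 73 74 0 0 0 77 0 0 0 0 0 78 0 0 0 0 0 0 0 0 0 0 0 0 0 0 0 0 0 0 0 0 0 0 56 40 0 0 0 0
[0 39 37 44 46 54 56 60 61 0 65 65 68 68 0 70 0 0 0 0 0 0 0 74 74 0 0 0 75 0 0 75 0 0 0 0 0 0 0 0 0 0 0 0 0 0 0 0 51 39 0 0 0 0
[0 39 39 39 42 49 52 55 59 57 0 0 65 65 67 0 0 0 70 0 0 0 0 0 73 0 0 73 0 0 0 73 72 0 0 71 0 0 0 0 0 0 0 0 0 60 57 55 45 38 0 0 0 0
[0 0 39 39 40 45 51 51 55 57 58 60 61 62 64 65 65 66 0 68 68 0 0 70 70 69 70 0 0 0 69 70 0 0 68 0 68 0 0 65 64 63 0 0 58 56 54 49 41 40 0 0 0 0]]
```

View pics/c5.png

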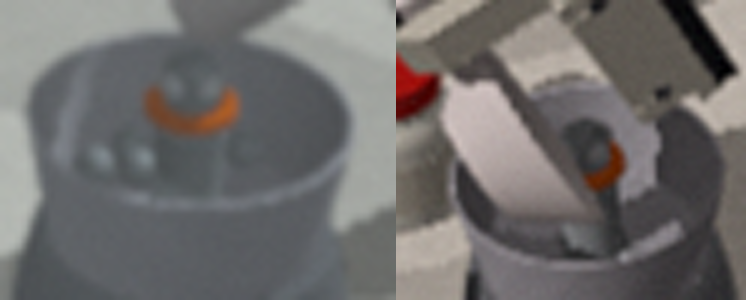

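Depth shows four balls in the bowl (two at the front left, one behind them, one to the right of the stud), and the wrist load fell by about 1 N. I'll lift away and level the dish again.

```bash
python3 -m handwheel '[[0,-0.0127,0,-0.0272,0,0,0],[0,-0.0148,0,-0.0317,0,0,0],[0,-0.0148,0,-0.0317,0,0,0],[0,0.0104,0,0.0020,0,-0.08,0],[0,0.0156,0,0.0039,0,-0.12,0],[0,0.0156,0,0.0039,0,-0.12,0],[0,0.0156,0,0.0039,0,-0.12,0],[0,0.0156,0,0.0039,0,-0.12,0],[0,0.0156,0,0.0039,0,-0.12,0],[0,0.0156,0,0.0039,0,-0.12,0]]' && python3 -m handwheel '[[0,0.0156,0,0.0039,0,-0.12,0],[0,0.0156,0,0.0039,0,-0.12,0],[0,0,0,0,0,-0.09,0],[0,0,0,0,0,0,0],[0,0,0,0,0,0,0]]' && python3 -c "
from h import *
o,M,l=st(); print(M.round(3).tolist())"
```

```text
clock: 12.3
position: [0.6966, 0.1583, 0.2409]
ee_rot: [2.057, 0.998, -1.384]
force: [-0.4, 1.4, -1.5]
width: 0.136
clock: 12.8
position: [0.6979, 0.1617, 0.2079]
ee_rot: [1.755, 0.862, -1.65]
force: [-1.0, -0.4, -0.9]
width: 0.131
clk 12.8 tcp [0.6979 0.1617 0.2079] tilt 4.3 zaxis [-0.626 -0.776 -0.071] yaxis [ 0.779 -0.627 -0.021] lip [0.6145 0.0576 0.2224] F [-1.  -0.4 -0.9] q [-0.21  0.58 -0.11  1.38  0.    1.14 -0.97] w 0.13107693686522237
[[0.029, 0.779, -0.626], [0.069, -0.627, -0.776], [-0.997, -0.021, -0.071]]
```

```bash
python3 -m handwheel '[[0,0,0,0,0,-0.071,0.021],[0,0,-0.03,-0.0045,0,0,0],[0,0,-0.04,-0.0058,0,0,0],[0,0,-0.045,-0.0063,0,0,0],[0,0,-0.045,-0.0064,0,0,0],[0,0,-0.04,-0.0058,0,0,0],[0,0,0,0,0,0,0],[0,0,0,0,0,0,0]]'
python3 - <<'E'
from h import *
from cell import *
o,M,l=st(); print("fix turn",np.cross([1,0,0],M.T@[0,0,-1]).round(4))
im,d=get_image("side"); c=get_calibration("side"); np.savez("side6.npz",im=im,d=d,K=c["camera_matrix"],T=c["pose"])
P=cloud("side6")[1]; c0=o["position"]+.08*M[:,2]; r=np.hypot(P[...,0]-c0[0],P[...,1]-c0[1]); zz=P[...,2]
q=P[(d>0)&(r<.06)&(zz>o["position"][2]-.02)&(zz<o["position"][2]+.04)&(r>.046)]
A=np.c_[q[:,:2],np.ones(len(q))]; print(len(q),"rim plane",np.linalg.lstsq(A,q[:,2],rcond=None)[0], "z",q[:,2].mean(), "tcpz",o["position"][2])
cv2.imwrite("pics/s6.png",im[100:400,100:500])
E
```

```text
clock: 13.6
position: [0.56, 0.3084, 0.2091]
ee_rot: [1.691, 0.807, -1.688]
force: [0.6, -1.1, -1.4]
width: 0.138
clk 13.6 tcp [0.56   0.3084 0.2091] tilt 0.1 zaxis [-0.628 -0.778 -0.001] yaxis [ 0.778 -0.628  0.001] lip [0.4771 0.2057 0.2329] F [ 0.6 -1.1 -1.4] q [-0.51  0.48 -0.12  1.55  0.06  1.12 -1.32] w 0.13842978894126548
fix turn [ 0.     -0.0011 -0.0007]
381 rim plane [0.01719364 0.0260868  0.21795287] z 0.23234232728378193 tcpz 0.20905602216909733
```

View pics/s6.png

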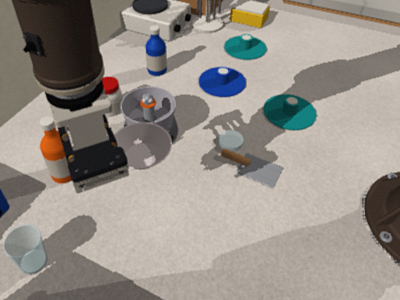

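The dish is empty, level within 2°, and its rim is 23 mm above the TCP as expected. I'll set it down.

```bash
python3 -m handwheel '[[0,0.03,0,0,0,0,0],[0,0.045,0,0,0,0,0],[0,0.045,0,0,0,0,0],[0,0.04,0,0,0,0,0],[0,0.02,0,0,0,0,0],[0,0.012,0,0,0,0,0],[0,0.005,0,0,0,0,0],[0,0.003,0,0,0,0,0],[0,0,0,0,0,0,0],[0,0,0,0,0,0,0]]' && python3 -m handwheel '[[0.2,0.001,0,0,0,0,0],[0.3,0,0,0,0,0,0],[0.35,0,0,0,0,0,0],[0.35,0,0,0,0,0,0],[0.35,0,0,0,0,0,0],[0.35,0,0,0,0,0,0]]'
```

```text
clock: 14.65
position: [0.5614, 0.3091, 0.0096]
ee_rot: [1.691, 0.806, -1.688]
force: [-0.7, 0.2, -1.1]
width: 0.139
clock: 15.25
position: [0.5606, 0.3087, 0.0074]
ee_rot: [1.689, 0.806, -1.69]
force: [-0.2, -0.3, -0.5]
width: 0.348
```

```bash
python3 -m handwheel '[[0.35,-0.02,0,0,0,0,0],[0.35,-0.04,0,0,0,0,0],[0.35,-0.045,0,0,0,0,0],[0.35,-0.045,0,0,0,0,0],[0.4,-0.045,0,0,0,0,0],[1,0,0.015,0.02,0,0,0],[1,0,0.0247,0.0319,0,0,0],[1,0,0.0247,0.0319,0,0,0],[1,0,0.0247,0.0319,0,0,0],[1,0,0.0247,0.0319,0,0,0]]' && python3 -m handwheel '[[1,0,0.0247,0.0319,0,0,0],[1,0,0.0247,0.0319,0,0,0],[1,0,0.0247,0.0319,0,0,0],[1,0,0.0247,0.0319,0,0,0],[1,0,0.0247,0.0319,0,0,0],[1,0,0.0247,0.0319,0,0,0],[1,0,0.0247,0.0319,0,0,0],[1,0,0.0247,0.0319,0,0,0],[1,0,0.0245,0.0317,0,0,0],[1,0,0,0,0,0,0]]'
python3 - <<'E'
from h import *
from cell import *
o,M,l=st(); snap("w7")
im,P,ok=wcloud("w7"); z=P[...,2]; hsv=cv2.cvtColor(im,cv2.COLOR_BGR2HSV); g=ok&(np.hypot(P[...,0]-.549,P[...,1]+.24)<.09)
q=P[g&(z>.037)&(z<.043)]; print("hub top",len(q),circ(q[:,:2]),q.mean(0),(q.max(0)+q.min(0))/2)
blue=(hsv[...,0]>105)&(hsv[...,0]<130)&(hsv[...,1]>130)
q=P[g&blue&(z<.01)]; print("plate",len(q),(q.max(0)+q.min(0))/2,q[:,2].mean())
I,P,ok=cloud("side0"); q=P[50:132,290:330][ok[50:132,290:330]]; q=q[(q[:,2]>.03)&(q[:,0]<1.2)]; print("rack",q.min(0),q.max(0),np.median(q,0))
im2,d=get_image("side"); cv2.imwrite("pics/c7.png",cv2.resize(np.hstack([im,im2]),(800,300)))
c=get_calibration("side"); np.savez("side7.npz",im=im2,d=d,K=c["camera_matrix"],T=c["pose"])
I,P,ok=cloud("side7"); z=P[...,2]; r=np.hypot(P[...,0]-.510,P[...,1]-.246); q=P[ok&(r<.065)&(r>.04)&(z>.028)&(z<.037)]
print("dish rim",circ(q[:,:2]),q[:,2].mean(),np.linalg.lstsq(np.c_[q[:,:2],np.ones(len(q))],q[:,2],rcond=None)[0])
E
```

```text
clock: 16.25
position: [0.556, 0.121, 0.2028]
ee_rot: [1.689, 0.806, -1.689]
force: [-0.2, -0.5, 0.4]
width: 0.783
clock: 17.25
position: [0.5469, -0.2476, 0.2031]
ee_rot: [1.692, 0.796, -1.697]
force: [0.2, 0.2, 0.1]
width: 1.002
clk 17.25 tcp [ 0.5469 -0.2476  0.2031] tilt 0.3 zaxis [-0.635 -0.772  0.004] yaxis [ 0.772 -0.635  0.003] lip [ 0.4631 -0.3494  0.2276] F [0.2 0.2 0.1] q [ 0.31  0.41  0.03  1.67 -0.01  1.06 -0.34] w 1.001761651403226
hub top 1227 (array([ 0.55049531, -0.24229404,  0.01406294]), np.float64(0.004717956436836758)) [ 0.55060977 -0.24218132  0.04016959] [ 0.55032899 -0.24233293  0.03984447]
plate 9987 [ 0.5500962  -0.24278129  0.00541716] 0.003936699354654418
rack [ 0.52667912 -0.79649419  0.03013618] [0.85524944 0.01902689 0.33741869] [ 0.72015658 -0.51622413  0.15515087]
dish rim (array([0.50853861, 0.24729389, 0.04820779]), np.float64(0.0039097681845836)) 0.032240132238810025 [-0.00300769  0.00991365  0.03135912]
```

View pics/c7.png

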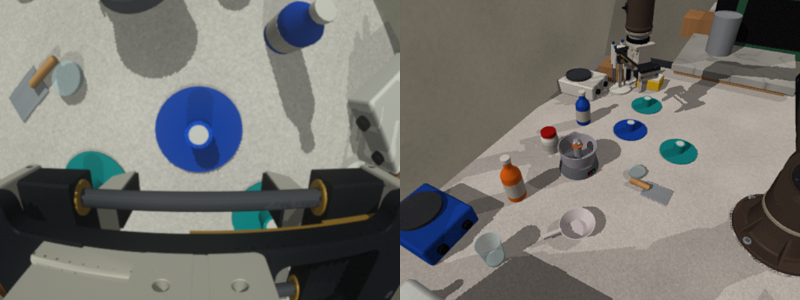

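The picture shows the dish standing empty and upright near (0.509, 0.247). The lid hub is at (0.5504, −0.2423) with its top at 40 mm, as specified. I'll descend on the hub and grip.

```bash
python3 -m handwheel '[[1,0.03,-0.0007,-0.0063,0,0.004,-0.003],[1,0.045,0,0,0,0,0],[1,0.045,0,0,0,0,0],[1,0.04,0,0,0,0,0],[0.7,0.02,0,0,0,0,0],[0.7,0.01,0,0,0,0,0],[0.7,0.006,0,0,0,0,0],[0.7,0,0,0,0,0,0],[0.6,0,0,0,0,0,0]]' && python3 -c "
from h import *
st()" && python3 -m handwheel '[[0.3,0,0,0,0,0,0],[0.3,0,0,0,0,0,0],[0.3,0,0,0,0,0,0],[0.3,0,0,0,0,0,0],[0.3,0,0,0,0,0,0],[0.3,0,0,0,0,0,0],[0.3,0,0,0,0,0,0],[0.3,0,0,0,0,0,0]]' 50
```

```text
clock: 18.25
position: [0.5531, -0.2342, 0.0083]
ee_rot: [1.693, 0.809, -1.687]
force: [0.1, -0.4, -0.2]
width: 0.661
clk 18.25 tcp [ 0.5531 -0.2342  0.0083] tilt 0.2 zaxis [-0.628 -0.778 -0.004] yaxis [ 0.778 -0.628 -0.   ] lip [ 0.4702 -0.337   0.0318] F [ 0.1 -0.4 -0.2] q [ 0.31  0.65  0.01  1.84 -0.02  0.66 -0.35] w 0.6608303542829224
clock: 19.05
position: [0.5528, -0.2345, 0.0078]
ee_rot: [1.693, 0.809, -1.688]
force: [-0.6, 0.2, 5.6]
width: 0.425
```

The start reading was taken while the arm was still settling, so the fingers are 7.6 mm off along tool z. I'll reopen, centre and grip again.

```bash
python3 -m handwheel '[[0.6,0,0,0,0,0,0],[0.6,0,0,0,0,0,0],[0.6,0,0,0,0,0,0],[0.6,0,0,0,0,0,0],[0.6,0,0.0,0.004,0,0,0],[0.6,0,0.0,0.0036,0,0,0],[0.6,0,0,0,0,0,0],[0.6,0,0,0,0,0,0]]' && python3 -c "
from h import *
o,M,l=st(); print((M.T@(np.array([.5504,-.2423,0])-o['position'])).round(4))"
```

```text
clock: 19.85
position: [0.5472, -0.2403, 0.0071]
ee_rot: [1.693, 0.81, -1.689]
force: [-0.8, 0.1, 0.5]
width: 0.597
clk 19.85 tcp [ 0.5472 -0.2403  0.0071] tilt 0.2 zaxis [-0.629 -0.777 -0.003] yaxis [ 0.777 -0.629 -0.002] lip [ 0.4642 -0.3431  0.0307] F [-0.8  0.1  0.5] q [ 0.32  0.65  0.01  1.84 -0.01  0.65 -0.34] w 0.5966987469053346
[ 0.0071  0.0037 -0.0004]
```

```bash
python3 -m handwheel '[[0.3,0,0,0,0,0,0],[0.3,0,0,0,0,0,0],[0.3,0,0,0,0,0,0],[0.3,0,0,0,0,0,0],[0.3,0,0,0,0,0,0],[0.3,0,0,0,0,0,0]]' 50 && python3 -m handwheel '[[0.3,-0.01,0,0,0,0,0],[0.3,-0.02,0,0,0,0,0],[0.3,-0.04,0,0,0,0,0],[0.3,-0.045,0,0,0,0,0],[0.3,-0.045,0,0,0,0,0],[0.3,-0.045,0,0,0,0,0],[0.3,-0.015,0,0,0,0,0],[0.3,0,0,0,0,0,0],[0.3,0,0,0,0,0,0]]'
python3 - <<'E'
from h import *
from cell import *
o,M,l=st(); snap("w8")
t=np.array([.6358,.0255,o["position"][2]])-o["position"]; print("to mill in tool",(M.T@t).round(4))
for n in ("scene","side"):
    im,d=get_image(n); c=get_calibration(n); np.savez(n+"8.npz",im=im,d=d,K=c["camera_matrix"],T=c["pose"])
    I,P,ok=cloud(n+"8"); h=cv2.cvtColor(I,cv2.COLOR_BGR2HSV); b=ok&(h[...,0]>105)&(h[...,0]<130)&(h[...,1]>130)&(np.hypot(P[...,0]-o["position"][0],P[...,1]-o["position"][1])<.09)&(P[...,2]>.15)
    q=P[b]; k=q[:,2]<o["position"][2]+.01; q=q[k]
    if len(q)>20: print(n,len(q),"lid plane",np.linalg.lstsq(np.c_[q[:,:2]-o["position"][:2],np.ones(len(q))],q[:,2],rcond=None)[0].round(4),(q.max(0)+q.min(0))/2,np.ptp(q,0))
E
```

```text
clock: 20.45
position: [0.5475, -0.24, 0.0071]
ee_rot: [1.693, 0.811, -1.689]
force: [-0.4, 0.7, -0.7]
width: 0.429
clock: 21.35
position: [0.5468, -0.2408, 0.2268]
ee_rot: [1.692, 0.811, -1.689]
force: [0.2, -0.5, -2.1]
width: 0.429
clk 21.35 tcp [ 0.5468 -0.2408  0.2268] tilt 0.2 zaxis [-0.629 -0.778 -0.003] yaxis [ 0.778 -0.629 -0.002] lip [ 0.4638 -0.3436  0.2504] F [ 0.2 -0.5 -2.1] q [ 0.31  0.39  0.03  1.64 -0.01  1.11 -0.34] w 0.4287185619126967
to mill in tool [ 0.001  -0.0982 -0.2631]
scene 1585 lid plane [-0.003  -0.0009  0.2232] [ 0.54811622 -0.24169322  0.228288  ] [0.137409   0.13352762 0.01666719]
side 877 lid plane [-0.0009 -0.0033  0.2243] [ 0.54310961 -0.23554474  0.2277946 ] [0.13501602 0.13173963 0.01798887]
```

The lid is held level (slope 0.003), with its underside 7 mm below the TCP. I'll carry it over the mill and cross-check the mill's axis from other wrist pictures.

```bash
python3 -m handwheel '[[0.3,0,-0.0075,-0.02,0,0,0],[0.3,0,-0.0131,-0.035,0,0,0],[0.3,0,-0.0149,-0.04,0,0,0],[0.3,0,-0.0149,-0.04,0,0,0],[0.3,0,-0.0149,-0.04,0,0,0],[0.3,0,-0.0149,-0.04,0,0,0],[0.3,0,-0.0112,-0.03,0,0,0],[0.3,0,-0.0068,-0.0181,0,0,0],[0.3,0,0,0,0,0,0],[0.3,0,0,0,0,0,0]]' && python3 -m handwheel '[[0.3,0,0,0,0,0,0],[0.3,0,0,0,0,0,0],[0.3,0,0,0,0,0,0]]'
python3 - <<'E'
from h import *
from cell import *
o,M,l=st(); t=np.array([.6358,.0255,o["position"][2]])-o["position"]; print("to mill in tool",(M.T@t).round(4))
for n in ("w7","w8"):
    try: millfit(n)
    except Exception as e: print(n,e)
for n in ("scene","side"):
    im,d=get_image(n); c=get_calibration(n); np.savez(n+"9.npz",im=im,d=d,K=c["camera_matrix"],T=c["pose"])
    I,P,ok=cloud(n+"9"); h=cv2.cvtColor(I,cv2.COLOR_BGR2HSV); b=ok&(h[...,0]>105)&(h[...,0]<130)&(h[...,1]>130)&(np.hypot(P[...,0]-o["position"][0],P[...,1]-o["position"][1])<.09)&(P[...,2]>.15)
    ct=max(cv2.findContours(cv2.morphologyEx(b.astype(np.uint8),cv2.MORPH_CLOSE,np.ones((3,3))),cv2.RETR_EXTERNAL,cv2.CHAIN_APPROX_NONE)[0],key=len)[:,0]
    e=np.array([ray(n+"9",u,v,o["position"][2]-.0053)[:2] for u,v in ct]); 
    for _ in range(4):
        c,s=circ(e,.069); k=np.abs(np.hypot(*(e-c).T)-.069)<.004; e=e[k]
    print(n,"lid centre",c,s,len(e))
    # mill rim from first image, same camera
    I,P,ok=cloud(n+"0"); z=P[...,2]; r=np.hypot(P[...,0]-.6358,P[...,1]-.0255); q=P[ok&(z>.093)&(z<.098)&(r>.058)&(r<.071)]
    print("   mill",circ(q[:,:2]),len(q))
    q=P[ok&(r<.014)&(z>.119)&(z<.126)]; print("   tip",q.mean(0),len(q))
a=np.load("side9.npz")["im"][120:270,170:330]; b=np.load("scene9.npz")["im"][130:280,230:390]
cv2.imwrite("pics/c9.png",np.hstack([cv2.resize(x,(400,375),interpolation=cv2.INTER_CUBIC) for x in (a,b)]))
E
```

```text
clock: 22.5
position: [0.6359, 0.0243, 0.2272]
ee_rot: [1.691, 0.81, -1.691]
force: [-0.9, -1.3, -0.9]
width: 0.428
clock: 22.8
position: [0.6362, 0.0241, 0.2282]
ee_rot: [1.694, 0.809, -1.69]
force: [-0.7, 0.4, -0.9]
width: 0.43
clk 22.8 tcp [0.6362 0.0241 0.2282] tilt 0.2 zaxis [-0.63  -0.777 -0.003] yaxis [ 0.777 -0.63  -0.002] lip [ 0.553  -0.0785  0.2518] F [-0.7  0.4 -0.9] q [-0.09  0.45 -0.04  1.54  0.02  1.15 -0.82] w 0.4299898062144722
to mill in tool [ 0.     -0.0012 -0.0008]
w7 Initial guess is outside of provided bounds
rim (array([ 0.5826222 , -0.02329098,  0.00671414]), np.float64(0.00019518503765779418)) 4 0.09215715970524392
w8 zero-size array to reduction operation maximum which has no identity
scene lid centre [0.63515141 0.02970327] 0.0014075098633324328 94
   mill (array([0.63692463, 0.02530763, 0.06393418]), np.float64(0.0017251712061219168)) 170
   tip [0.63770671 0.02270922 0.12156261] 29
side lid centre [0.6358949 0.0222218] 0.0010717405875578536 110
   mill (array([0.63225683, 0.02668713, 0.06389954]), np.float64(0.001264044914678429)) 235
   tip [0.6320824  0.028437   0.12239652] 41h.py:12: RuntimeWarning: Mean of empty slice.
  c0=p.mean(0)
  ret = um.true_divide(
  return _methods._mean(a, axis=axis, dtype=dtype,
```

The wrist-based mill axis and the TCP agree to 1.4 mm. The scene and side residuals are opposite and average to under 1 mm. I'll make the small correction and descend to just above the stud.

```bash
python3 -m handwheel '[[0.3,0.02,-0.0012,-0.0004,0,0,0],[0.3,0.03,0,0,0,0,0],[0.3,0.025,0,0,0,0,0],[0.3,0.012,0,0,0,0,0],[0.3,0.006,0,0,0,0,0],[0.3,0,0,0,0,0,0],[0.3,0,0,0,0,0,0]]' 60 && python3 -c "
from h import *
o,M,l=st(); t=np.array([.6358,.0255,o['position'][2]])-o['position']; print('to mill in tool',(M.T@t).round(4))"  && python3 -m handwheel '[[0.3,0.003,0,0,0,0,0],[0.3,0.002,0,0,0,0,0],[0.3,0.002,0,0,0,0,0],[0.3,0.001,0,0,0,0,0],[0.3,0,0,0,0,0,0],[0.3,0,0,0,0,0,0]]'
```

```text
clock: 23.6
position: [0.6365, 0.0269, 0.1362]
ee_rot: [1.694, 0.81, -1.687]
force: [-0.2, -0.5, -1.0]
width: 0.424
clk 23.6 tcp [0.6365 0.0269 0.1362] tilt 0.3 zaxis [-0.629 -0.778 -0.004] yaxis [ 0.778 -0.629 -0.001] lip [ 0.5534 -0.0759  0.1596] F [-0.2 -0.5 -1. ] q [-0.09  0.54 -0.05  1.65  0.02  0.96 -0.83] w 0.42395235748255705
to mill in tool [-0.      0.0003  0.0015]
clock: 24.2
position: [0.6357, 0.0269, 0.1271]
ee_rot: [1.692, 0.81, -1.689]
force: [0.1, 0.7, -1.2]
width: 0.424
```

The lip is at about 0.120, already past the stud's tip (0.1225) with no side force, so it has entered cleanly. Pressing through the detents.

```bash
python3 -m handwheel '[[0.3,0.002,0,0.0008,0,0.003,0],[0.3,0.002,0,0,0,0,0],[0.3,0.002,0,0,0,0,0],[0.3,0.002,0,0,0,0,0],[0.3,0,0,0,0,0,0]]' && python3 -m handwheel '[[0.3,0.002,0,0,0,0,0],[0.3,0.002,0,0,0,0,0],[0.3,0.002,0,0,0,0,0],[0.3,0.002,0,0,0,0,0],[0.3,0.002,0,0,0,0,0],[0.3,0,0,0,0,0,0],[0.3,0,0,0,0,0,0]]'
```

```text
clock: 24.7
position: [0.6354, 0.0265, 0.1194]
ee_rot: [1.696, 0.812, -1.686]
force: [-0.0, 0.8, 1.5]
width: 0.427
clock: 25.4
position: [0.6351, 0.0262, 0.109]
ee_rot: [1.695, 0.812, -1.687]
force: [-0.3, 0.6, -1.7]
width: 0.425
```

```bash
python3 -m handwheel '[[0.3,0.0015,0,0,0,0,0],[0.3,0.0015,0,0,0,0,0],[0.3,0.0015,0,0,0,0,0],[0.3,0,0,0,0,0,0],[0.3,0,0,0,0,0,0],[0.3,0,0,0,0,0,0],[0.3,0,0,0,0,0,0]]' && python3 -c "
from h import *
st()"; python3 -m handwheel '[[0.3,0,0,0,0,0,0]]'
```

```text
clock: 26.1
position: [0.6355, 0.0263, 0.1052]
ee_rot: [1.696, 0.811, -1.686]
force: [-3.7, -0.0, 6.2]
width: 0.426
clk 26.1 tcp [0.6355 0.0263 0.1052] tilt 0.4 zaxis [-0.629 -0.778 -0.007] yaxis [ 0.778 -0.629 -0.001] lip [ 0.5524 -0.0765  0.1284] F [-3.7 -0.   6.2] q [-0.09  0.57 -0.05  1.68  0.03  0.89 -0.83] w 0.4263792627018341
clock: 26.2
position: [0.6355, 0.0263, 0.1053]
ee_rot: [1.696, 0.811, -1.686]
force: [-1.6, -0.4, 5.8]
width: 0.423
```

The reading is about 6 N, or roughly 7 N once the lid's weight is counted. A little more takes it to about 10 N. Then I'll check everything.

```bash
python3 -m handwheel '[[0.3,0.0012,0,0,0,0,0],[0.3,0,0,0,0,0,0],[0.3,0,0,0,0,0,0],[0.3,0,0,0,0,0,0],[0.3,0,0,0,0,0,0]]'; for i in 1 2 3; do python3 -m handwheel '[[0.3,0,0,0,0,0,0]]' | grep -E "pos|force"; done
python3 - <<'E'
from h import *
from cell import *
o,M,l=st()
for n in ("scene","side"):
    im,d=get_image(n); c=get_calibration(n); np.savez(n+"10.npz",im=im,d=d,K=c["camera_matrix"],T=c["pose"])
    I,P,ok=cloud(n+"10"); h=cv2.cvtColor(I,cv2.COLOR_BGR2HSV); r=np.hypot(P[...,0]-.6358,P[...,1]-.0255); b=ok&(h[...,0]>105)&(h[...,0]<130)&(h[...,1]>130)&(r<.075)&(P[...,2]>.09)&(P[...,2]<.112)
    q=P[b]; print(n,len(q),"plate plane (x,y slope, z at axis)",np.linalg.lstsq(np.c_[q[:,:2]-[.6358,.0255],np.ones(len(q))],q[:,2],rcond=None)[0].round(4))
I,P,ok=cloud("side10"); z=P[...,2]; r=np.hypot(P[...,0]-.510,P[...,1]-.246); q=P[ok&(r<.065)&(r>.04)&(z>.028)&(z<.037)]
print("dish rim z",q[:,2].mean(),np.linalg.lstsq(np.c_[q[:,:2],np.ones(len(q))],q[:,2],rcond=None)[0].round(3))
a=np.load("side10.npz")["im"]; b=np.load("scene10.npz")["im"]
cv2.imwrite("pics/c10.png",np.hstack([cv2.resize(a[120:340,150:444],(400,300)),cv2.resize(b[130:290,210:423],(400,300))]))
E
```

```text
clock: 26.7
position: [0.6354, 0.0264, 0.1043]
ee_rot: [1.696, 0.811, -1.686]
force: [-3.0, -0.5, 8.5]
width: 0.427
position: [0.6355, 0.0264, 0.1043]
force: [-2.3, -0.6, 8.4]
position: [0.6355, 0.0264, 0.1043]
force: [-1.7, -0.6, 8.2]
position: [0.6355, 0.0263, 0.1043]
force: [-2.6, -0.5, 7.8]
clk 27.0 tcp [0.6355 0.0263 0.1043] tilt 0.4 zaxis [-0.629 -0.778 -0.007] yaxis [ 0.778 -0.629 -0.001] lip [ 0.5524 -0.0765  0.1274] F [-2.6 -0.5  7.8] q [-0.09  0.57 -0.05  1.68  0.03  0.89 -0.83] w 0.4250848257173009
scene 1019 plate plane (x,y slope, z at axis) [-0.0024 -0.0018  0.1015]
side 1146 plate plane (x,y slope, z at axis) [ 0.0041 -0.0088  0.1032]
dish rim z 0.03221486449863089 [-0.006  0.011  0.033]
```

View pics/c10.png

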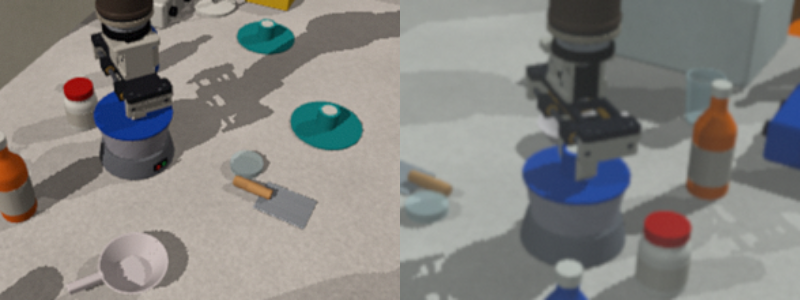

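The lid sits level, flush over the bowl, with its plate top at about 0.102 m (underside about 0.098 m). The push reads about 8 N, about 9 N with the lid's weight. The dish stands empty and upright, and the bystanders are untouched, so I'm handing in.

```bash
python3 -c "
from cell import *
print(sign_off())"
```

```text
the job is handed in; nothing more can be done
None
```

The job is handed in after 27 s on the robot clock. The hand-in gives no verdict, so this rests on my own checks.

**What was done:** I picked the dish up by its handle and tipped it to 65° over the bowl. I then stood it empty on the bench near (0.51, 0.25) and let go. The lid was pushed over the stud, clicked past the sprung balls, and is still held and pressed.

**Last checks:**
- **Balls:** Four show in the depth image of the bowl taken after pouring. The dish looked empty afterwards. The closed lid hides the bowl now, so I could not count them again.
- **Dish:** It is upright, with its rim level within about 1° at a height of 32 mm.
- **Lid:** It is level within about 0.5°. The gripper is about 1 mm from the measured mill axis. The underside is at 97 to 99 mm, so the gasket is squeezed by about 2 to 4 mm.
- **Push:** The wrist reads about 8 N, or about 9 N with the lid's weight added.
- **Bystanders:** None looks moved in the final views. The beaker and wash bottle are only partly in view.

**What disagreed or went wrong:**
- The scene and side cameras gave lid-to-mill offsets of up to 6 mm in opposite directions. I used the wrist camera's mill axis and the gripper position instead.
- My first grip on the hub was about 8 mm off because I read the arm's position while it was still settling. I reopened, centred and gripped again.
- The tilt for pouring ran into joint limits near 65°, and the lip drifted about 15 mm, but the balls were already out.

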